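# Run the touch scale of an induction hob up to boost

### The arm

A 6-joint arm with a two-finger parallel gripper is mounted at the origin on the work surface. World frame = base frame: x ahead of the robot, y to its left, z up, the work surface at z = 0. Lengths are in m, angles in rad, forces in N, time in s.
With the tool pointing down it reaches from about 0.35 to 0.775 m from the base axis. Payload 7.3 kg.
Tool frame: the origin (TCP) lies between the finger pads; the fingertips stand 17 mm ahead of it and the grasp point (between the pads) lies 2 mm behind it (r.tips_ahead is the distance from the TCP to the fingertips, in m); z points along the fingers, y is the line along which they close (so a half turn about z gives the same grasp; the last joint's range is limited). The gripper opens to 92 mm and grips with 3 to 60 N. Pads are 19 mm wide; open, the fingers measure 130 mm over their backs; the gripper's body (75 mm by 190 mm) begins 47 mm behind the grasp point.
Start: joints at [-1.346, 0.342, 1.524, -0, 1.275, -0.146], TCP at [0.19, -0.489, 0.244] pointing down, gripper open.
Joint ranges: [-2.53, 2.53], [-0.77, 2.02], [0.04, 2.7], [-1, 4.14], [0.28, 2.66], [-3.11, 3.11]. Speed limits (rad/s): [2.57, 2.57, 3.14, 3.14, 3.14, 3.14].

### API

Orientations are given as a 3x3 rotation matrix whose columns are the frame's x, y, z axes.
In Python, from rig import status, eyes, workorder, r gives the robot as it stands. The module is installed in compiled form; this text tells all that it offers.
- The arm moves only by the shell command python3 -m handwheel 'ROWS' [FORCE]. ROWS is JSON, one flat list of numbers, 7 for each row, row after row: the opening, from 0 (shut) to 1 (fully open), then the shift along the world's x, y, z in m, then the turn, a rotation vector about the world's x, y, z in degrees. In form: [claw, tx, ty, tz, rx, ry, rz, claw, tx, ty, tz, rx, ry, rz, ...]. A call has 1 to 8 rows; each row shifts and turns the commanded pose from where the row before left it; what a row does not reach is not made up. A row lasts 1/8 s, in which the tool goes at most 62.5 mm and 10.7 degrees, less where a joint would pass 70% of its speed; a pose out of reach is approached as far as the arm can. A call with a gripper value outside its range is refused whole. The fingers move at their own pace and stop on an object; FORCE is the grip in N (left out, the last holds). Time passes only in rows, so rows that do not move let the fingers close. It gives the time, the measured TCP pose, the force, the opening and the grip force at its end, in the units of the state.
- status.read_state(): the state, without advancing time (a new reading comes with each control period).
- eyes.get_image(name): name is "scene" or "side" or "wrist"; returns (picture, depth): 400x640x3 uint8, red, green, blue; 400x640 float32, m along the optical axis (not along the pixel's ray), 0 where there is no reading.
- eyes.get_calibration(name): a dict with "fx", "fy", "cx", "cy" (pixels), "dist" ([k1, k2, p1, p2, k3] as OpenCV has them; the pictures are not rectified), "R" (3x3) and "t" (3): a world point X has camera coordinates R X + t; the wrist camera has in their place "hand_eye" (4x4, takes a point from camera to tool coordinates, whose origin is the TCP and whose axes are the flange's). Camera axes: x right, y down, z forward; pixel columns grow to the right and rows downward; lengths in m; the calibration is good to about 2 mm. A picture is of the moment at which its call begins: read the wrist's pose just before it. get_calibration takes no time and is no camera call.
- workorder.job_done(): hands the job in; it is judged then, once.
The state is a dict: "time_s": time; "joint_positions": joint angles; "qvel": joint speeds; "joint_torque": joint torques, N m; "tool_pos": TCP position; "tcp_rot": TCP orientation; "force": force on the tool from outside, world axes, zero at the start; "wrist_torque": the same for the moment, N m; "width": finger opening in m; "gripper_force": force on a finger pad.
Only numpy, scipy, OpenCV 4.12 (cv2) and the standard library are available. Lean on these libraries where they do the work, as an engineer would, in place of code of your own. Each camera call takes 0.05 s, during which the arm holds its last target. There are 200 camera calls.

### The job

The lidded steel pot stands on one of the two cooking zones of the hob. With shut fingers pointing down, rest the fingertips on the lowest mark of the touch scale in front of that zone, slide them along the scale mark by mark to the highest mark with a light touch on the glass, and finish while still holding them lightly on that last mark (it calls up boost). Touch the glass nowhere but on that scale, and leave the pot and everything else standing where it is, neither lifted nor shoved.

Things in the scene. Friction and masses are not known exactly. Their poses are not given: they have to be found in the camera images.
- hob: portable double induction hob, black glass 350 mm deep (x) by 580 wide (y). Origin: centre of the housing's underside; x points away from the robot, y to its left, z up. Level glass 55 mm above the origin (62 above the table). Two ringed zones, 184 mm across, at x 60, y +145 and -145 mm. It stays put but its soft rubber feet sink 1 mm per 6 N (8 mm at most), springing back; over 15 N is too hard
- left_low (a point): lowest (shortest) mark of the left zone's touch scale, on the glass. A scale is a straight row of nine flush white printed bars, 17.5 mm apart, 140 mm from first to last, near the glass's front edge (hob x -135 mm), running along the hob's y. Bars grow from 6 to 22 mm long from the lowest at the user's left (+y) to the highest at the user's right (-y), on both scales alike
- left_high (a point): highest (longest) mark of the left zone's scale, on the glass, 140 mm from left_low along the hob's -y. Two round key rings, 20 mm across, lie between the two scales at hob y +24 and -24 mm: not part of either scale
- right_low (a point): lowest (shortest) mark of the right zone's touch scale, on the glass; same layout as the left scale
- right_high (a point): highest (longest) mark of the right zone's scale, on the glass, 140 mm from right_low along the hob's -y
- pot: low steel pot with lid and two loop handles, diameter 186 mm, 112 mm high with its knob, 246 mm over the handles, 1.2 kg; stands on the left or the right zone, its wall about 100 mm beyond the scale's line. Origin: centre of its underside, z up
- bowl: white ceramic bowl, 150 mm across, 65 mm high, standing on the other zone. Origin: centre of its underside
- spatula: wooden spatula 220 mm long lying on the glass between the zones. Origin: centre of its underside; x towards its blade
- salt: steel salt shaker, 46 mm across, 69 mm high, on the table. Origin: centre of its underside
- jar: glass jar with red lid, 76 mm across, 95 mm high, on the table. Origin: centre of its underside
- cup: blue two-handled cup, 76 mm across, 95 mm high, on the table. Origin: centre of its underside
- timer: white round kitchen timer, 64 mm across, 34 mm high, on the table near the robot. Origin: centre of its underside
- saucer: low blue ceramic saucer, 110 mm across, 18 mm high, on the table. Origin: centre of its underside

How it is judged:
On the way, in this order (a step that is already met when the one before it is completed fails the run):
1. fingertips touch the lowest mark of the scale before the pot's zone (contact force between the fingers and hob above 0.3 N and ((y of pot in the frame of hob above 0 m and y of the grasp point in the frame of left_low between -0.012 and 0.012 m and x of the grasp point in the frame of left_low between -0.02 and 0.02 m) or (y of pot in the frame of hob below 0 m and y of the grasp point in the frame of right_low between -0.012 and 0.012 m and x of the grasp point in the frame of right_low between -0.02 and 0.02 m))), for 0.05 s.
2. fingertips touch the glass at the third of the nine marks (contact force between the fingers and hob above 0.3 N and ((y of pot in the frame of hob above 0 m and y of the grasp point in the frame of left_low between -0.047 and -0.023 m and x of the grasp point in the frame of left_low between -0.02 and 0.02 m) or (y of pot in the frame of hob below 0 m and y of the grasp point in the frame of right_low between -0.047 and -0.023 m and x of the grasp point in the frame of right_low between -0.02 and 0.02 m))), for 0.03 s.
3. fingertips touch the glass at the fifth of the nine marks (contact force between the fingers and hob above 0.3 N and ((y of pot in the frame of hob above 0 m and y of the grasp point in the frame of left_low between -0.082 and -0.058 m and x of the grasp point in the frame of left_low between -0.02 and 0.02 m) or (y of pot in the frame of hob below 0 m and y of the grasp point in the frame of right_low between -0.082 and -0.058 m and x of the grasp point in the frame of right_low between -0.02 and 0.02 m))), for 0.03 s.
4. fingertips touch the glass at the seventh of the nine marks (contact force between the fingers and hob above 0.3 N and ((y of pot in the frame of hob above 0 m and y of the grasp point in the frame of left_low between -0.117 and -0.093 m and x of the grasp point in the frame of left_low between -0.02 and 0.02 m) or (y of pot in the frame of hob below 0 m and y of the grasp point in the frame of right_low between -0.117 and -0.093 m and x of the grasp point in the frame of right_low between -0.02 and 0.02 m))), for 0.03 s.
5. fingertips touch the highest mark (contact force between the fingers and hob above 0.3 N and ((y of pot in the frame of hob above 0 m and y of the grasp point in the frame of left_low between -0.152 and -0.128 m and x of the grasp point in the frame of left_low between -0.02 and 0.02 m) or (y of pot in the frame of hob below 0 m and y of the grasp point in the frame of right_low between -0.152 and -0.128 m and x of the grasp point in the frame of right_low between -0.02 and 0.02 m))), for 0.1 s.
At the end, for the whole second after the job is handed in: The fingers rest on the glass at the highest mark of the scale before the pot's zone (within 13 mm along the scale and 20 mm across it), pressing 0.5 to 15 N, the pot and bowl upright within 20 mm of where they stood (contact force between the fingers and hob between 0.3 and 15 N and ((y of pot in the frame of hob above 0 m and y of the grasp point in the frame of left_low between -0.153 and -0.127 m and x of the grasp point in the frame of left_low between -0.02 and 0.02 m) or (y of pot in the frame of hob below 0 m and y of the grasp point in the frame of right_low between -0.153 and -0.127 m and x of the grasp point in the frame of right_low between -0.02 and 0.02 m)) and contact force between the fingers and hob above 0.5 N and distance of each of pot, bowl from where it was at the start of the episode below 0.02 m and angle between pot's own z axis and vertical below 0.1 rad); the arm keeps its last pose, push and grip.
It fails at once if the fingers press the glass harder than 15 N (contact force between the fingers and hob above 15 N).
It fails at once if the fingers touch the hob anywhere but on the scale before the pot's zone (more than 22 mm off its line or 25 mm past its ends) (contact force between the fingers and hob above 0.3 N and not ((y of pot in the frame of hob above 0 m and y of the grasp point in the frame of left_low between -0.165 and 0.025 m and x of the grasp point in the frame of left_low between -0.022 and 0.022 m) or (y of pot in the frame of hob below 0 m and y of the grasp point in the frame of right_low between -0.165 and 0.025 m and x of the grasp point in the frame of right_low between -0.022 and 0.022 m))).
It fails at once if the pot is pushed by the fingers with more than 3 N, moved by 20 mm, lifted or tipped (distance of pot from where it was at the start of the episode above 0.02 m or angle between pot's own z axis and vertical above 0.1 rad or contact force between the fingers and pot above 3 N).
It fails at once if any other loose thing (bowl, spatula, salt shaker, jar, cup, timer, saucer) is moved by 20 mm or lifted (distance of any of bowl, spatula, salt, jar, cup, timer, saucer from where it was at the start of the episode above 0.02 m).
It also fails if it takes over 45 s, if anything falls off the work surface, if the arm or the gripper's body presses on something with over 40 N, if the wrist force passes 120 N, or if a joint passes its speed limit or range.

## Working session

There is one attempt and no reset: what is moved stays moved. The work goes in short steps, Python scripts to look and compute and a shell command to move; the robot and the scene stay as the last step left them, time stands still between calls to the robot, and variables do not carry over. Pictures are saved under pics/ and viewed, at most 10 in all, crops included, and the job is handed in when it is done.

```bash
mkdir -p pics; python3 - <<'E'
from rig import status,eyes
import cv2,numpy as np
s=status.read_state();print({k:np.round(v,3).tolist() for k,v in s.items()})
for n in("scene","side"):
    p,d=eyes.get_image(n);cv2.imwrite(f"pics/{n}0.png",p[...,::-1]);np.savez(f"{n}0.npz",p=p,d=d)
    print(n,eyes.get_calibration(n))
print(eyes.get_calibration("wrist"))
E
```

```text
{'time_s': 0.0, 'joint_positions': [-1.346, 0.343, 1.525, 0.0, 1.275, -0.146], 'qvel': [-0.002, 0.001, 0.0, 0.001, 0.001, -0.003], 'joint_torque': [-0.003, -43.125, -24.423, 0.071, 0.056, -0.0], 'tool_pos': [0.19, -0.489, 0.243], 'tcp_rot': [[0.932, 0.362, -0.0], [0.362, -0.932, 0.002], [0.0, -0.002, -1.0]], 'force': [-1.03, -0.241, 0.915], 'wrist_torque': [-0.005, 0.007, -0.012], 'gripper_force': 0.0, 'width': 0.092}
scene {'fx': 452.20381459112514, 'fy': 452.20381459112514, 'cx': 329.062330152656, 'cy': 201.78838780466575, 'dist': array([-0.06659653,  0.        ,  0.        ,  0.        ,  0.        ]), 'R': array([[ 8.94177127e-01,  4.47713033e-01, -5.53201454e-04],
       [ 2.78001962e-01, -5.56196112e-01, -7.83173540e-01],
       [-3.50944690e-01,  7.00142075e-01, -6.21802943e-01]]), 't': array([-0.47474676, -0.10823313,  1.86899207])}
side {'fx': 442.5116413778755, 'fy': 442.5116413778755, 'cx': 318.4551714471898, 'cy': 194.26146069304622, 'dist': array([-0.12178016,  0.        ,  0.        ,  0.        ,  0.        ]), 'R': array([[-0.98820578, -0.15283409, -0.00954311],
       [-0.10875674,  0.74434812, -0.6588762 ],
       [ 0.10780214, -0.6500674 , -0.75219085]]), 't': array([0.52407203, 0.136821  , 1.40190613])}
{'fx': 292.95115799393153, 'fy': 292.95115799393153, 'cx': 317.61377526127967, 'cy': 202.57176553698872, 'dist': array([-0.03385522,  0.        ,  0.        ,  0.        ,  0.        ]), 'hand_eye': array([[-1.04363883e-04, -9.50655006e-01, -3.10249976e-01,
         8.38116894e-02],
       [ 9.99999827e-01, -2.78639047e-04,  5.17407745e-04,
         1.33270291e-03],
       [-5.78324021e-04, -3.10249869e-01,  9.50654871e-01,
        -1.41732045e-01],
       [ 0.00000000e+00,  0.00000000e+00,  0.00000000e+00,
         1.00000000e+00]])}
```

View pics/scene0.png

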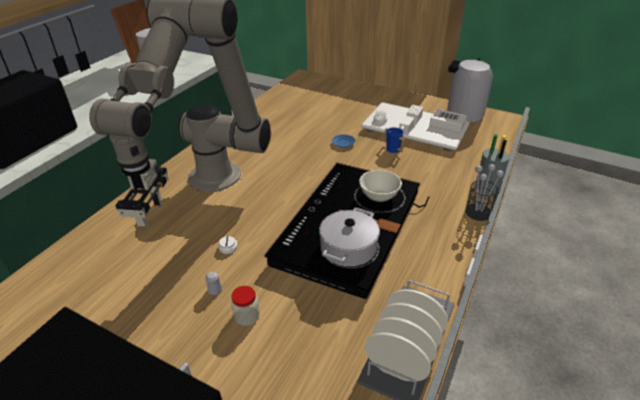

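View pics/side0.png

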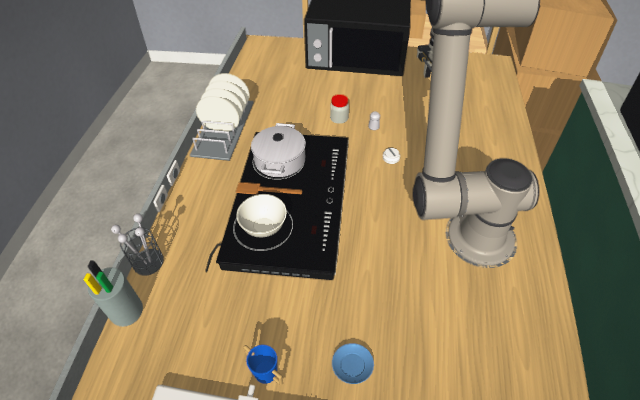

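The side view shows the pot at (278,150), on the robot's right zone (-y). The bowl is at (262,220), the key rings are near (330,195), and the right scale runs along column ~335, rows 148-180. Next I'll project the white marks onto the glass plane.

```bash
cat > h.py <<'E'
import numpy as np,cv2
from rig import status,eyes
def cam(n,s=None):
    c=eyes.get_calibration(n);K=np.array([[c["fx"],0,c["cx"]],[0,c["fy"],c["cy"]],[0,0,1]])
    if "R" in c:R=np.array(c["R"]);return K,c["dist"],R.T,-R.T@c["t"]
    H=np.array(c["hand_eye"]);A=np.array(s["tcp_rot"]);return K,c["dist"],A@H[:3,:3],A@H[:3,3]+s["tool_pos"]
def ray(px,C,z=.062):
    K,D,Rw,o=C;u=cv2.undistortPoints(np.float64(px).reshape(-1,1,2),K,D)[:,0]
    d=np.c_[u,np.ones(len(u))]@Rw.T;return o+d*((z-o[2])/d[:,2])[:,None]
def marks(p,roi=None,thr=110):
    g=p.min(2).astype(np.uint8);m=((g>thr)&(np.ptp(p.astype(int),axis=2)<40)).astype(np.uint8)
    if roi:
        k=np.zeros_like(m);x0,y0,x1,y1=roi;k[y0:y1,x0:x1]=1;m*=k
    n,l,st,ce=cv2.connectedComponentsWithStats(m);return st[1:],ce[1:]
E
python3 - <<'E'
from h import *
for n,roi in(("side",(315,140,345,255)),("scene",(275,165,345,250))):
    p=np.load(n+"0.npz")["p"];st,ce=marks(p,roi)
    w=ray(ce,cam(n))
    for a,c,x in zip(st,ce,w):print(n,a[2:],c.round(1),x.round(4))
E
```

```text
side [6 2 8] [335.  149.8] [ 0.5112 -0.2687  0.062 ]
side [5 2 7] [335.1 153.3] [ 0.5084 -0.2506  0.062 ]
side [5 2 6] [334.3 156.8] [ 0.5089 -0.2321  0.062 ]
side [5 1 5] [334. 160.] [ 0.508  -0.2161  0.062 ]
side [4 2 6] [333.5 163.7] [ 0.5074 -0.1978  0.062 ]
side [3 1 3] [333. 167.] [ 0.5069 -0.1814  0.062 ]
side [3 2 5] [332.8 170.6] [ 0.5053 -0.1641  0.062 ]
side [2 2 4] [332.5 174.5] [ 0.5039 -0.1456  0.062 ]
side [1 1 1] [332. 178.] [ 0.5034 -0.1291  0.062 ]
side [1 1 1] [344. 179.] [ 0.4628 -0.1304  0.062 ]
side [1 2 2] [328.  189.5] [ 0.5096 -0.0756  0.062 ]
side [1 1 1] [333. 188.] [ 0.4941 -0.0846  0.062 ]
side [1 1 1] [343. 192.] [ 0.4593 -0.0718  0.062 ]
side [1 2 2] [341.  210.5] [0.4565 0.0068 0.062 ]
side [ 7  2 13] [327.8 212.5] [0.4967 0.0211 0.062 ]
side [ 7  2 11] [326.8 216.6] [0.4974 0.0378 0.062 ]
side [ 6  2 11] [326.7 221.5] [0.495  0.0567 0.062 ]
side [1 1 1] [340. 222.] [0.454  0.0529 0.062 ]
side [ 5  2 10] [326.  225.5] [0.495  0.0726 0.062 ]
side [4 2 8] [325.5 230.5] [0.4938 0.0917 0.062 ]
side [3 3 6] [325.  234.8] [0.493  0.1081 0.062 ]
side [1 1 1] 
[... 317 characters left out ...]
.0764 0.062 ]
scene [2 1 2] [327.5 188. ] [0.4951 0.0586 0.062 ]
scene [1 1 1] [324. 190.] [0.489  0.0416 0.062 ]
scene [2 1 2] [322.5 193. ] [0.4924 0.0227 0.062 ]
scene [ 25  39 721] [333.8 229.8] [ 0.6194 -0.1409  0.062 ]
scene [1 1 1] [305. 217.] [ 0.501  -0.1263  0.062 ]
scene [1 1 1] [303. 220.] [ 0.5025 -0.1433  0.062 ]
scene [1 1 1] [300. 223.] [ 0.501  -0.1615  0.062 ]
scene [1 2 2] [298.  226.5] [ 0.5038 -0.1802  0.062 ]
scene [3 1 3] [296. 230.] [ 0.5066 -0.1986  0.062 ]
scene [3 1 3] [294. 233.] [ 0.508  -0.2145  0.062 ]
scene [2 1 2] [290.5 236. ] [ 0.5051 -0.2324  0.062 ]
scene [6 2 8] [288.2 239.6] [ 0.5073 -0.2507  0.062 ]
scene [4 3 6] [285.5 243. ] [ 0.5075 -0.2685  0.062 ]
```

```bash
python3 -m handwheel '[0,0.036,0.045,-0.002,0,0,-2.3,0,0.036,0.045,-0.002,0,0,-2.3,0,0.036,0.045,-0.002,0,0,-2.3,0,0.036,0.045,-0.002,0,0,-2.3,0,0.036,0.045,-0.002,0,0,-2.3,0,0.036,0.045,-0.002,0,0,-2.3,0,0.036,0.045,-0.002,0,0,-2.3,0,0.036,0.045,-0.002,0,0,-2.3]' 10; python3 -m handwheel '[0,0,0,0,0,0,0,0,0,0,0,0,0,0]'
python3 - <<'E'
from h import *
s=status.read_state();p,d=eyes.get_image("wrist");cv2.imwrite("pics/w1.png",p[...,::-1])
print(s["time_s"],s["tool_pos"],s["force"],s["tcp_rot"],s["width"])
st,ce=marks(p,thr=120);w=ray(ce,cam("wrist",s))
for a,c,x in zip(st,ce,w):
    if 3<a[4]<400 and .45<x[0]<.55:print(a[2:],c.round(1),x.round(4))
E
```

```text
time_s: 1.1
tool_pos: [0.4791, -0.1276, 0.2275]
tcp_rot: [[0.999, 0.048, -0.0], [0.048, -0.999, -0.0], [-0.0, 0.0, -1.0]]
force: [0.3, -1.0, -0.5]
width: 0.0165
gripper_force: 0.0
time_s: 1.35
tool_pos: [0.4779, -0.1293, 0.2273]
tcp_rot: [[0.999, 0.051, -0.001], [0.051, -0.999, -0.0], [-0.001, -0.0, -1.0]]
force: [-0.9, -0.3, -0.4]
width: 0.0008
gripper_force: 0.0
1.35 [ 0.47790332 -0.12926498  0.22734398] [-0.94794075 -0.2694162  -0.41335507] [[ 9.98710175e-01  5.07602958e-02 -1.17450873e-03]
 [ 5.07602698e-02 -9.98710865e-01 -5.19982897e-05]
 [-1.17563408e-03 -7.68715881e-06 -9.99999309e-01]] 0.0007578117401857169
[  9  21 121] [161. 165.] [0.4957 0.0375 0.062 ]
[  9  22 129] [177.3 165. ] [0.4965 0.0199 0.062 ]
[ 9 17 96] [129.  164.9] [0.4942 0.0725 0.062 ]
[  9  19 113] [145. 165.] [0.4948 0.055  0.062 ]
[ 20  20 129] [224.7 165. ] [ 0.4989 -0.031   0.062 ]
[ 19  20 116] [270.  164.9] [ 0.5013 -0.0793  0.062 ]
[  8  20 121] [433.5 166.3] [ 0.5088 -0.2531  0.062 ]
[  8  22 126] [449.7 166.5] [ 0.5095 -0.2706  0.062 ]
[ 8 13 74] [ 97.5 165.1] [0.4924 0.1076 0.062 ]
[ 8 15 84] [113.3 165.2] [0.4932 0.0899 0.062 ]
[ 6 15 80] [384.4 165.6] [ 0.5067 -0.2004  0.062 ]
[ 7 17 97] [400.8 166. ] [ 0.5073 -0.2179  0.062 ]
[  8  18 108] [417.1 166.3] [ 0.5079 -0.2354  0.062 ]
[ 8  9 49] [ 66.6 165. ] [0.491  0.1426 0.062 ]
[ 7 11 59] [ 82.  165.2] [0.4916 0.125  0.062 ]
[ 6 10 58] [351.5 165.5] [ 0.505  -0.1655  0.062 ]
[ 7 13 68] [367.8 165.8] [ 0.5056 -0.1828  0.062 ]
[ 6  7 37] [ 51.5 165.2] [0.4901 0.16   0.062 ]
[ 6  6 35] [318.4 165.4] [ 0.5033 -0.1305  0.062 ]
[ 6  8 45] [334.7 165.6] [ 0.5041 -0.1477  0.062 ]
```

View pics/w1.png

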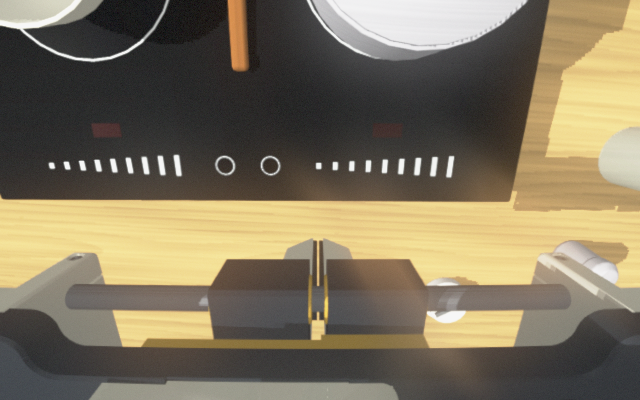

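The scale before the pot runs from the low mark at (318,165), which is (0.503,-0.1305) m, to the high mark at (450,166), which is (0.5095,-0.2706) m. The shut fingers hang at (318,290). I'll move above the low mark and come down.

```bash
python3 -m handwheel '[0,0.025,-0.0015,0,0,0,0,0,0,0,-0.05,0,0,0,0,0,0,-0.05,0,0,0,0,0,0,-0.025,0,0,0,0,0,0,-0.015,0,0,0,0,0,0,0,0,0,0,0,0,0,0,0,0,0]'
python3 - <<'E'
from h import *
s=status.read_state();print(s["tool_pos"],s["force"])
E
```

```text
time_s: 2.28
tool_pos: [0.5039, -0.1315, 0.0889]
tcp_rot: [[0.999, 0.049, 0.002], [0.049, -0.999, -0.001], [0.002, 0.001, -1.0]]
force: [-0.1, 0.0, -0.6]
width: 0.0005
gripper_force: 0.0
[ 0.50385937 -0.13150785  0.08888692] [-0.09373521  0.00694492 -0.56736606]
```

```bash
python3 -m handwheel '[0,0,0,-0.004,0,0,0,0,0,0,-0.003,0,0,0,0,0,0,-0.001,0,0,0,0,0,0,0,0,0,0]';for i in 1 2 3; do python3 -m handwheel '[0,0,0,-0.0005,0,0,0,0,0,0,0,0,0,0]' | egrep 'pos|force:';done
```

```text
time_s: 2.78
tool_pos: [0.5032, -0.1308, 0.0797]
tcp_rot: [[0.999, 0.05, -0.0], [0.05, -0.999, -0.0], [-0.0, 0.0, -1.0]]
force: [-0.1, 0.5, 0.3]
width: 0.0002
gripper_force: 0.0
tool_pos: [0.5032, -0.1308, 0.0792]
force: [0.1, -0.0, -0.1]
gripper_force: 0.0
tool_pos: [0.5033, -0.1309, 0.0788]
force: [0.2, 0.8, 1.2]
gripper_force: 0.4
tool_pos: [0.5033, -0.1309, 0.0784]
force: [-0.2, 0.3, 2.5]
gripper_force: 1.6
```

```bash
python3 -m handwheel '[0,0,0,-0.0004,0,0,0,0,0,0,0,0,0,0,0,0,0,0,0,0,0]' | egrep 'pos|force:'
python3 -m handwheel '[0,0.0004,-0.00875,0,0,0,0,0,0.0004,-0.00875,0,0,0,0]'| egrep 'pos|force:'
```

```text
tool_pos: [0.5033, -0.1308, 0.0781]
force: [-0.8, 0.8, 5.4]
gripper_force: 2.6
tool_pos: [0.5043, -0.1478, 0.0781]
force: [-0.5, 2.9, 4.5]
gripper_force: 2.6
```

```bash
for i in 1 2 3; do python3 -m handwheel '[0,0.0004,-0.00875,0,0,0,0,0,0.0004,-0.00875,0,0,0,0,0,0.0004,-0.00875,0,0,0,0,0,0.0004,-0.00875,0,0,0,0]'| egrep 'pos|force:';done
```

```text
tool_pos: [0.5058, -0.1829, 0.078]
force: [-0.2, 3.2, 5.7]
gripper_force: 2.7
tool_pos: [0.5074, -0.2178, 0.078]
force: [-0.3, 3.7, 5.7]
gripper_force: 2.7
tool_pos: [0.5091, -0.2528, 0.078]
force: [-0.4, 3.6, 4.6]
gripper_force: 2.7
```

```bash
python3 -m handwheel '[0,0.0003,-0.009,0,0,0,0,0,0.0003,-0.009,0,0,0,0,0,0,0,0,0,0,0,0,0,0,0,0,0,0]'| egrep 'time|pos|force:'
python3 - <<'E'
from h import *
s=status.read_state();p,d=eyes.get_image("wrist");cv2.imwrite("pics/w2.png",p[...,::-1])
E
```

```text
time_s: 6.15
tool_pos: [0.5097, -0.2719, 0.0781]
force: [-0.7, -1.9, 4.9]
gripper_force: 2.3
```

View pics/w2.png

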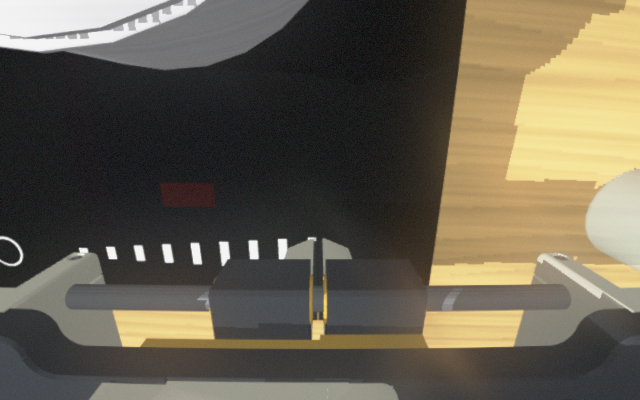

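The fingertips at (318,245) cover the ninth, longest bar. The other eight bars show to the left, at columns 84-283, and the pot hasn't moved. The press is about 5 N, so I'm handing the job in.

```bash
python3 -c "from rig import workorder;print(workorder.job_done())"
```

```text
the job is handed in; nothing more can be done
None
```

The fingertips slid along the right-hand scale (the pot's zone) from the lowest mark to the highest, and I handed the job in with them still resting on the highest mark at about 5 N; the pot looked undisturbed, and no verdict was returned.

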